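# Clamp a spice jar in the torque-limited vice of a kitchen clamping board

### The arm

A 6-joint arm with a two-finger parallel gripper is mounted at the origin on a cart in front of the work surface, level with it; the furniture and walls round the work are solid. World frame = base frame: x ahead of the robot, y to its left, z up, the work surface at z = 0. Lengths are in mm, angles in rad, forces in N, time in s.
With the tool pointing down it reaches from about 325 to 775 mm from the base axis. Payload 9.3 kg.
Tool frame: the origin (TCP) lies midway between the tips of the shut fingers; the grasp point (between the pads) lies 19 mm behind it (robot.hold_point_z is the distance from the TCP to the grasp point, in mm); z points along the fingers, y is the line along which they close (so a half turn about z gives the same grasp; the last joint's range is limited). The gripper opens to 85 mm and grips with 20 to 120 N. Pads are 22 mm wide; open, the fingers measure 114 mm over their backs; the gripper's body (76 mm by 85 mm) begins 54 mm behind the grasp point. The pads swing forward as they close: fully open they stand 13 mm farther back than shut.
Start: joints at [-1.46, 0.259, 0.021, 1.334, 0, 1.418], TCP at [143.406, -530.972, 231.279] pointing down, gripper open.
Joint ranges: [-3.04, 3.04], [-0.91, 1.82], [-1.04, 1.36], [-1.92, 1.95], [-1.52, 1.45], [-3.14, 3.14]. Speed limits (rad/s): [2.22, 2.22, 2.79, 3.14, 3.14, 3.14].

### API

Orientations are given as a unit quaternion [x, y, z, w].
In Python, from plant import robot gives the robot as it stands.
- The arm moves only by the shell command python3 jog.py FILE [FORCE], which reads ROWS from the file FILE. ROWS is a JSON object with one list for each field, all of the same length, 1 to 10, a row being the entries at one place: ax, ay, az (a rotation vector in rad), x, y, z (the shift in mm), jaw (the finger opening in mm); each row shifts and turns the commanded pose from where the row before left it, along the tool's axes as they then stand; what a row does not reach is not made up. A row lasts 1/10 s, in which the tool goes at most 50 mm and 0.15 rad, less where a joint would pass 70% of its speed; a pose out of reach is approached as far as the arm can. The fingers move at their own pace and stop on an object; FORCE is the grip in N (left out, the last holds). Time passes only in rows, so rows that do not move let the fingers close. It prints the time, the measured TCP pose, the force, the opening and the grip force at its end. Input that does not fit is refused with a message, and nothing moves.
- robot.state(): the state, without advancing time (a new reading comes with each control period).
- robot.snapshot(name): name is "scene" or "side" or "wrist"; returns a dict with "pixels" (420x560x3 uint8, red, green, blue), "z_map" (420x560 float32, mm along the optical axis (not along the pixel's ray), 0 where there is no reading), "fx", "fy", "cx", "cy" (pixels), "R" (3x3) and "t" (3): a world point X has camera coordinates R X + t; the wrist camera has in their place "mount" (4x4, takes a point from camera to tool coordinates, whose origin is the TCP and whose axes are the flange's). Camera axes: x right, y down, z forward; pixel columns grow to the right and rows downward; lengths in mm; the calibration is good to about 2 mm. The wrist camera is an equidistant fisheye: a pixel r from the principal point sees the ray r / f radians off the axis. A picture is of the moment at which its call begins: read the wrist's pose just before it.
- robot.finish_job(): hands the job in; it is judged then, once.
The state is a dict: "time": time; "q": joint angles; "qd": joint speeds; "joint_torque": joint torques, N m; "tcp_pos": TCP position; "tcp_rot": TCP orientation; "force": force on the tool from outside, world axes, zero at the start; "ft_torque": the same for the moment, N m; "opening": finger opening in mm; "finger_force": force on a finger pad.
Only numpy, scipy, OpenCV 4.12 (cv2) and the standard library are available. Lean on these libraries where they do the work, as an engineer would, in place of code of your own. Each camera call takes 0.05 s, during which the arm holds its last target. There are 200 camera calls.

### The job

Stand the red-capped spice jar upright on the clamping board between the vice jaws, then turn the orange knob clockwise until the jaws grip the jar and the knob's torque limiter slips. Stop within an eighth of a turn once it slips, and leave the jar clamped. Leave the other two spice jars standing where they are.

Things in the scene. Friction and masses are not known exactly. Their poses are not given: they have to be found in the camera images.
- spice_a: The spice jar to clamp: glass with a brown label and a RED cap, 45 mm diameter, 106 mm tall, about 0.1 kg, standing loose. Origin at the centre of its underside, z up through the cap. Grasp it from above across its diameter anywhere on its upper half.
- spice_b: Bystander: spice jar with a dark brown cap with a green top, 41 mm diameter, 104 mm tall, loose. Origin at the centre of its underside.
- spice_c: Bystander: spice jar with a white cap, 46 mm diameter, 109 mm tall, loose. Origin at the centre of its underside.
- vice: Fixed wooden clamping board, 130 (x) x 270 (y) x 18 mm, the vice along its own y. Origin: centre of its underside, on the worktop; its top is 18 mm up. At y = -85 mm a grey housing (62 x 62 mm, top 60 mm up) carries the knob; the fixed jaw stands at y = +85 mm, the moving jaw between them. The jaw gap is open above and to the board's +x and -x sides.
- fixed_jaw: Fixed jaw: grey block with a flat black rubber face, 74 mm wide (board x), 52 mm tall. Origin at the foot of its gripping face, on the board's top, mid-width; the face looks along -y of the board. Axes parallel to the board's.
- jaw: Moving jaw: the same block, its rubber face (giving way 1 mm per 6 N) looking along +y of the board at the fixed jaw. Origin at the foot of its gripping face, on the board's top, mid-width. It advances 16 mm per rad of the screw; the gap between the faces is 80 mm at screw 0, and 67 to 77 mm at the start.
- screw (a joint): Angle (rad) of the vice's screw, shown by the aluminium collar (66 mm diameter, red mark) under the knob. Grows clockwise seen from above, which closes the vice. Starts at 0.2 to 0.8, travel 0 to 3.4. It stops at about 2.35 when the jar is gripped. It turns at about 0.12 N m and stays where it is left.
- knob (a joint): Slip (rad) of the orange knob on its collar; 0 at the start. Knob and collar turn together until the jar is gripped; then, at 0.3 N m, collar and jaw stand still, the knob alone goes on, and this value grows. It counts as slipped from 0.08 and must not pass 0.8 (an eighth of a turn). Turning anticlockwise opens the vice again.
- knob_grip (a point): Grip point on the knob's vertical axis, 104 mm over the worktop, 4.5 mm below the knob's top. The knob is an orange bar 58 mm long (this point's x axis), 14 mm thick (its y axis) and 32 mm tall, white mark at its +x end, on a black disc ending 27 mm below this point. Pinch it from above across its 14 mm; two or three strokes with regrasping are needed.

How it is judged:
By the outcome, as a careful person would: the job done as asked, in the order asked, and still so for the second after the job is handed in, with the robot touching nothing.
It also fails if it takes over 67 s, if anything falls off the work surface, if the arm or the gripper's body presses on something with over 40 N, if the wrist force passes 120 N, or if a joint passes its speed limit or range.

## Working session

There is one attempt and no reset: what is moved stays moved. The work goes in short steps, Python scripts to look and compute and a shell command to move; the robot and the scene stay as the last step left them, time stands still between calls to the robot, and variables do not carry over. Pictures are saved under pics/ and viewed, at most 10 in all, crops included, and the job is handed in when it is done.

```bash
mkdir -p pics; ls
python3 - <<'E'
from plant import robot
import cv2,numpy as np
for n in("scene","side"):
    s=robot.snapshot(n); np.save(f"pics/{n}.npy",s,allow_pickle=True)
    cv2.imwrite(f"pics/{n}0.png",s["pixels"][:,:,::-1]); print(n,s["fx"],s["t"])
st=robot.state();print(st["time"],st["tcp_pos"],st["tcp_rot"],st["opening"],robot.hold_point_z)
E
```

```text
jog.py
pics
plant.py
scene 483.43859874501885 [463.25203029 284.52505171 829.31886035]
side 392.86076494362896 [531.7336177  183.41135413 760.3841029 ]
0.1 [ 143.39181335 -530.7071718   230.72409186] [ 9.91315207e-01  1.31505860e-01  3.85151120e-05 -6.05691005e-04] 85.42861138590244 18.700000000000003
```

View pics/scene0.png

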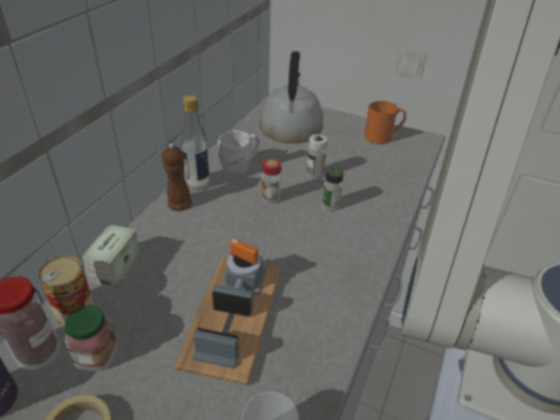

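View pics/side0.png

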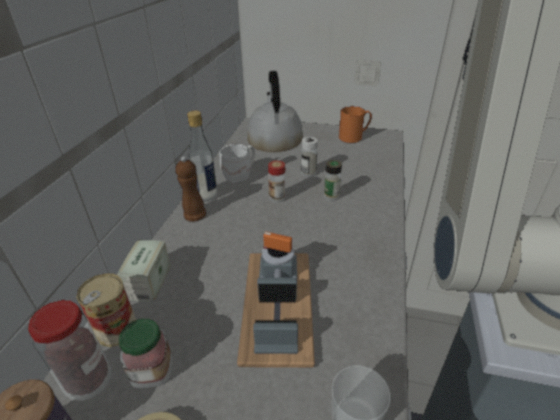

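The scene picture shows the red-capped jar at (271,166), the white one at (317,142) and the green-topped one at (335,172). The orange knob is at (244,252), the moving jaw at (234,298) and the fixed jaw at (216,348). The side view agrees: red cap (277,168), knob (277,242).

```bash
cat > h.py <<'E'
import numpy as np,cv2
from scipy.spatial.transform import Rotation as Ro
def world(s):
    z=s["z_map"].astype(float); v,u=np.mgrid[:420,:560]
    c=np.stack([(u-s["cx"])/s["fx"]*z,(v-s["cy"])/s["fy"]*z,z],-1)
    W=(c-s["t"])@s["R"]; W[z<=0]=np.nan   # R^T(c-t)
    return W
def hsv(s): return cv2.cvtColor(np.ascontiguousarray(s["pixels"]),cv2.COLOR_RGB2HSV)
def box(W,x0,x1,y0,y1):
    m=np.zeros(W.shape[:2],bool); m[y0:y1,x0:x1]=1; return m
def st(n,P): print(n,len(P),"med",np.nanmedian(P,0).round(1),"5%",np.nanpercentile(P,3,0).round(1),"95%",np.nanpercentile(P,97,0).round(1))
E
python3 - <<'E'
from h import *
B={"scene":dict(a=(255,290,150,210),b=(318,350,160,215),c=(302,335,128,182),knob=(222,265,235,268),vice=(170,290,235,385)),
"side":dict(a=(262,292,155,205),b=(320,348,155,205),c=(296,325,132,180),knob=(258,298,228,256),vice=(235,320,225,370))}
for n in B:
    s=np.load(f"pics/{n}.npy",allow_pickle=True).item(); W=world(s);H=hsv(s)
    print(n,"cam",(-s["R"].T@s["t"]).round())
    for k,b in B[n].items():
        m=box(W,*b)
        if k in "abc":
            P=W[m&(W[...,2]>20)]; st(k,P)
            top=P[P[:,2]>np.nanpercentile(P[:,2],97)-4]; st(k+" top",top)
            (c,r)=cv2.minEnclosingCircle(P[P[:,2]>60][:,:2].astype(np.float32)); print("circ",c,r)
        if k=="knob":
            P=W[m&(H[...,0]<14)&(H[...,1]>170)&(H[...,2]>80)]; st(k,P)
            T=P[P[:,2]>104]; st("ktop",T); print(cv2.minAreaRect(T[:,:2].astype(np.float32)))
        if k=="vice":
            P=W[m&(abs(W[...,2]-18)<5)]; st("board",P); print(cv2.minAreaRect(P[:,:2].astype(np.float32)))
            P=W[m&(abs(W[...,2]-70)<4)&(H[...,1]<90)]; st("jawtop",P)
            img=np.zeros(P.shape)
            from scipy.cluster.vq import kmeans2
            c,l=kmeans2(P[:,:2],2,seed=1,minit='++')
            for i in (0,1): print(c[i],(l==i).sum(),cv2.minAreaRect(P[l==i][:,:2].astype(np.float32)))
E
```

```text
scene cam [229. 617. 741.]
a 699 med [ 610.4 -222.    75.4] 5% [ 595.3 -251.3   23.1] 95% [ 634.  -214.1  106.9]
a top 165 med [ 616.  -235.5  105.7] 5% [ 597.9 -256.2  103.7] 95% [ 634.8 -216.6  108. ]
circ (615.1304931640625, -236.00425720214844) 25.315759658813477
b 712 med [ 473.4 -261.8   67.3] 5% [ 455.4 -377.4   23.5] 95% [ 542.1 -254.   105.1]
b top 146 med [ 474.8 -272.5  103.7] 5% [ 457.7 -292.7  102. ] 95% [ 491.7 -256.   106.6]
circ (474.8370361328125, -273.6265869140625) 21.449649810791016
c 920 med [ 553.2 -368.5   75.3] 5% [ 475.4 -542.3   22.2] 95% [ 642.6 -256.6  109.2]
c top 153 med [ 555.5 -379.9  107.7] 5% [ 480.4 -402.6  105.4] 95% [ 576.3 -271.3  110.2]
circ (518.440673828125, -328.3604736328125) 89.60331726074219
knob 330 med [540.6  44.3  99. ] 5% [518.   36.4  81.2] 95% [567.2  48.4 109.4]
ktop 123 med [539.   41.9 107.3] 5% [518.   35.4 104.6] 95% [564.1  48.  110.1]
((541.860107421875, 40.77695083618164), (12.545540809631348, 51.026039123535156), 82.82167053222656)
board 4675 med [502.5 155.7  17.7] 5% [446.4   4.2  14.8] 95% [599.6 254.7  20.8]
((526.62683
[... 1276 characters left out ...]
 [534.5  43.8 106.6] 5% [518.   37.3 104.1] 95% [560.6  47.6 108.8]
((541.2020263671875, 41.43918228149414), (11.63375186920166, 47.74483108520508), 86.20633697509766)
board 4367 med [509.  156.1  16.9] 5% [446.1   7.6  14.4] 95% [598.3 254.8  20.4]
((525.2430419921875, 122.5022201538086), (129.77272033691406, 270.2357177734375), 12.723386764526367)
jawtop 947 med [520.7 127.6  68.4] 5% [473.7  42.3  66.2] 95% [565.7 227.8  71.4]
[531.62759517  95.22412205] 536 ((532.4666748046875, 79.93328857421875), (72.86917114257812, 107.12236785888672), 9.739766120910645)
[503.7965836  216.64231162] 411 ((504.2912292480469, 214.69671630859375), (73.06721496582031, 22.40592384338379), 13.238099098205566)
```

```bash
cat >> h.py <<'E'
def goal(p,az=None):
    "print the move, in tool axes, to TCP p (mm) with tool y at azimuth az deg"
    from plant import robot
    s=robot.state(); R=Ro.from_quat(s["tcp_rot"]); d=R.inv().apply(np.array(p)-s["tcp_pos"])
    y=R.as_matrix()[:,1]; a=np.degrees(np.arctan2(y[1],y[0]))
    print("t",round(s["time"],2),"tcp",np.round(s["tcp_pos"],1),"tool d",d.round(1),"yaz",a.round(2),"tilt",R.as_matrix()[:,2].round(3),"q6",round(s["q"][5],3),"open",round(s["opening"],1))
    if az is not None: print("rz",round(-np.radians((az-a+180)%360-180),3))
E
echo '{"ax":[0, 0, 0, 0, 0, 0, 0, 0, 0, 0], "ay":[0, 0, 0, 0, 0, 0, 0, 0, 0, 0], "az":[-0.15, -0.15, -0.15, -0.15, -0.15, -0.15, -0.15, -0.15, -0.15, -0.15], "x":[0, 0, 0, 0, 0, 0, 0, 0, 0, 0], "y":[0, 0, 0, 0, 0, 0, 0, 0, 0, 0], "z":[0, 0, 0, 0, 0, 0, 0, 0, 0, 0], "jaw":[85, 85, 85, 85, 85, 85, 85, 85, 85, 85]}' > rows.txt && python3 jog.py rows.txt 40
python3 -c "
from h import *
goal([615,-236,220],12.7)"
```

```text
time: 1.1
tcp_pos: [143.4, -530.8, 230.9]
tcp_rot: [0.633, 0.774, 0.0, -0.0]
force: [-0.3, -0.0, 0.1]
opening: 84.9
finger_force: 0.0
t 1.1 tcp [ 143.4 -530.8  230.9] tool d [195.6 520.6  11.1] yaz 11.41 tilt [-0.     0.001 -1.   ] q6 -0.088 open 84.9
rz -0.022
```

```bash
echo '{"ax":[0, 0, 0, 0, 0, 0, 0, 0, 0, 0], "ay":[0, 0, 0, 0, 0, 0, 0, 0, 0, 0], "az":[-0.022, 0, 0, 0, 0, 0, 0, 0, 0, 0], "x":[16, 16, 16, 16, 16, 16, 16, 16, 16, 16], "y":[43, 43, 43, 43, 43, 43, 43, 43, 43, 43], "z":[0, 0, 0, 0, 0, 0, 0, 0, 0, 0], "jaw":[85, 85, 85, 85, 85, 85, 85, 85, 85, 85]}' > rows.txt && python3 jog.py rows.txt
python3 -c "
from h import *
goal([615,-236,220],12.7)"
```

```text
time: 2.1
tcp_pos: [531.2, -282.3, 231.0]
tcp_rot: [0.627, 0.779, -0.0, -0.0]
force: [0.3, -2.0, 0.4]
opening: 85.0
finger_force: 0.0
t 2.1 tcp [ 531.2 -282.3  231. ] tool d [27.4 91.7 10.9] yaz 12.32 tilt [-0.  0. -1.] q6 0.728 open 85.0
rz -0.007
```

```bash
echo '{"ax":[0, 0, 0, 0, 0], "ay":[0, 0, 0, 0, 0], "az":[-0.004, 0, 0, 0, 0], "x":[14, 5, 0, 0, 0], "y":[45, 35, 0, 0, 0], "z":[0, 0, 0, 0, 0], "jaw":[85, 85, 85, 85, 85]}' > rows.txt && python3 jog.py rows.txt
python3 - <<'E'
from h import *
from plant import robot
goal([615,-236,61],12.7)
s=robot.snapshot("wrist"); cv2.imwrite("pics/w1.png",s["pixels"][:,:,::-1]); print(s["fx"],s["cx"],s["cy"],np.round(s["mount"],3))
E
```

```text
time: 2.6
tcp_pos: [603.2, -248.4, 231.1]
tcp_rot: [0.626, 0.78, -0.0, -0.0]
force: [0.2, 0.4, -0.1]
opening: 85.3
finger_force: 0.0
t 2.6 tcp [ 603.2 -248.4  231.1] tool d [  9.5  14.3 170. ] yaz 12.52 tilt [-0.001  0.    -1.   ] q6 0.833 open 85.3
rz -0.003
325.19226210127806 272.55500072619805 210.42742813550566 [[-1.00000e-03 -9.51000e-01 -3.08000e-01  7.85410e+01]
 [ 1.00000e+00 -1.00000e-03 -1.00000e-03  2.46000e-01]
 [ 1.00000e-03 -3.08000e-01  9.51000e-01 -1.43441e+02]
 [ 0.00000e+00  0.00000e+00  0.00000e+00  1.00000e+00]]
```

View pics/w1.png

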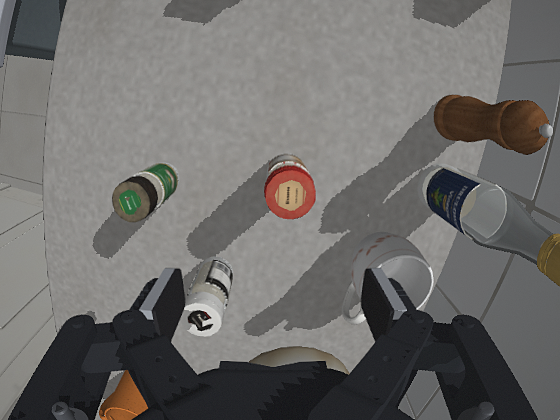

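The red cap is at (290,192), with the white jar at (205,310), the green one at (140,195) and a mug at (395,270). I'll check the finger clearances to the mug.

```bash
cat >> h.py <<'E'
def wrist(name=None):
    from plant import robot
    st=robot.state(); s=robot.snapshot("wrist")
    if name: cv2.imwrite(f"pics/{name}.png",s["pixels"][:,:,::-1])
    v,u=np.mgrid[:420,:560]; a=(u-s["cx"])/s["fx"]; b=(v-s["cy"])/s["fy"]; th=np.hypot(a,b)+1e-9
    z=s["z_map"].astype(float); k=np.where(z>0,z*np.tan(th)/th,np.nan)
    T=np.stack([a*k,b*k,z],-1)@s["mount"][:3,:3].T+s["mount"][:3,3]   # tool frame
    return s,T,T@Ro.from_quat(st["tcp_rot"]).as_matrix().T+st["tcp_pos"]
E
python3 - <<'E'
from h import *
s,T,W=wrist(); H=hsv(s)
R=W[box(W,255,325,150,225)&((H[...,0]<8)|(H[...,0]>172))&(H[...,1]>130)]; st("redcap",R)
P=R[R[:,2]>np.nanmedian(R[:,2])-4]; print(cv2.minEnclosingCircle(P[:,:2].astype(np.float32)))
m=box(W,335,445,225,330)
tt=T[m&(W[...,2]>15)&(W[...,2]<150)]; ww=W[m&(W[...,2]>15)&(W[...,2]<150)]; st("mug",ww); st("mugT",tt)
m=box(W,190,240,255,335)&(W[...,2]>15)&(W[...,2]<150);st("c T",T[m]);st("c",W[m])
E
```

```text
redcap 1416 med [ 613.9 -233.8  106.9] 5% [ 595.9 -258.    95.1] 95% [ 635.1 -217.6  108.3]
((616.4111938476562, -238.81040954589844), 22.113262176513672)
mug 4076 med [ 751.  -314.1   57.4] 5% [ 716.4 -381.1   17.9] 95% [ 871.8 -277.1   87.9]
mugT 4076 med [-99.3 138.1 173.9] 5% [-184.4   91.3  143.4] 95% [-60.4 236.9 213.4]
c T 2550 med [-109.3  -67.7  141.6] 5% [-139.7  -88.2  120.3] 95% [-101.9  -52.   211. ]
c 2550 med [ 561.  -369.8   89.8] 5% [ 540.1 -401.1   20.4] 95% [ 579.  -363.4  111.1]
```

```bash
echo '{"ax":[0, 0, 0, 0, 0, 0, 0, 0, 0], "ay":[0, 0, 0, 0, 0, 0, 0, 0, 0], "az":[-0.003, 0, 0, 0, 0, 0, 0, 0, 0], "x":[8.5, 0, 0, 0, 0, 0, 0, 0, 0], "y":[14.5, 0, 0, 0, 0, 0, 0, 0, 0], "z":[0, 40, 40, 40, 30, 20, 0, 0, 0], "jaw":[85, 85, 85, 85, 85, 85, 85, 85, 85]}' > rows.txt && python3 jog.py rows.txt
python3 -c "
from h import *
goal([615.5,-237,61],12.7)"
echo '{"ax":[0, 0, 0, 0, 0, 0, 0, 0], "ay":[0, 0, 0, 0, 0, 0, 0, 0], "az":[0, 0, 0, 0, 0, 0, 0, 0], "x":[0, 0, 0, 0, 0, 0, 0, 0], "y":[0, 0, 0, 0, 0, 0, 0, 0], "z":[0, 0, 0, 0, 0, 0, 0, 0], "jaw":[40, 40, 40, 40, 40, 40, 40, 40]}' > rows.txt && python3 jog.py rows.txt 40
```

```text
time: 3.6
tcp_pos: [617.1, -237.0, 63.1]
tcp_rot: [0.624, 0.781, 0.0, 0.001]
force: [0.6, -0.6, -0.6]
opening: 85.0
finger_force: 0.0
t 3.6 tcp [ 617.1 -237.    63.1] tool d [ 0.4 -1.6  2.1] yaz 12.71 tilt [ 0.002 -0.001 -1.   ] q6 0.855 open 85.0
rz 0.0
time: 4.4
tcp_pos: [616.5, -236.8, 62.1]
tcp_rot: [0.624, 0.781, 0.0, 0.001]
force: [-1.3, 0.5, 6.0]
opening: 43.2
finger_force: 40.2
```

```bash
echo '{"ax":[0, 0, 0, 0, 0, 0, 0, 0, 0, 0], "ay":[0, 0, 0, 0, 0, 0, 0, 0, 0, 0], "az":[0, 0, 0, 0, 0, 0, 0, 0, 0, 0], "x":[0, 0, 0, 0, 0, 20, 40, 40, 40, 40], "y":[0, 0, 0, 0, 0, 0, 0, -2, -2, -2], "z":[-20, -40, -40, -40, -10, 0, 0, 0, 0, 0], "jaw":[40, 40, 40, 40, 40, 40, 40, 40, 40, 40]}' > rows.txt && python3 jog.py rows.txt 50
echo '{"ax":[0, 0, 0, 0, 0, 0, 0, 0, 0, 0], "ay":[0, 0, 0, 0, 0, 0, 0, 0, 0, 0], "az":[0, 0, 0, 0, 0, 0, 0, 0, 0, 0], "x":[40, 40, 40, 40, 40, 30, 16, 0, 0, 0], "y":[-2, -1, 0, 0, 0, 0, 0, 0, 0, 0], "z":[0, 0, 0, 0, 0, 0, 0, 0, 0, 0], "jaw":[40, 40, 40, 40, 40, 40, 40, 40, 40, 40]}' > rows.txt && python3 jog.py rows.txt
python3 - <<'E'
from h import *
goal([513.4,177.1,81],12.7)
from plant import robot
s=robot.snapshot("side"); W=world(s);H=hsv(s)
cv2.imwrite("pics/side1.png",s["pixels"][:,:,::-1])
E
```

```text
time: 5.4
tcp_pos: [569.8, -60.9, 210.3]
tcp_rot: [0.625, 0.781, -0.0, -0.001]
force: [0.8, -0.2, -0.8]
opening: 43.0
finger_force: 51.1
time: 6.4
tcp_pos: [514.0, 176.0, 211.0]
tcp_rot: [0.625, 0.781, -0.0, -0.0]
force: [0.4, -0.1, -0.9]
opening: 43.4
finger_force: 51.1
t 6.4 tcp [514. 176. 211.] tool d [  1.3  -0.3 130. ] yaz 12.65 tilt [-0. -0. -1.] q6 1.525 open 43.4
rz -0.001
```

View pics/side1.png

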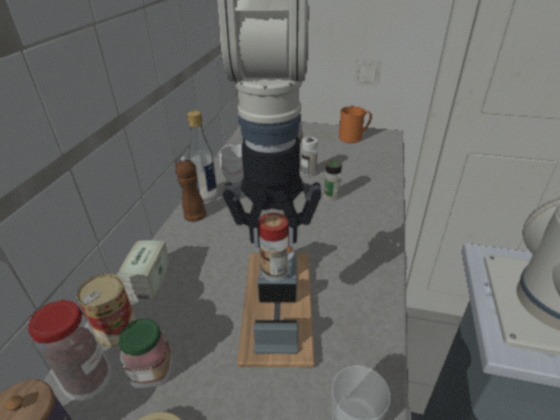

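The jar is held upright at (275,245), above the gap between the jaws, and everything else is undisturbed. Lowering it now.

```bash
echo '{"ax":[0, 0, 0, 0, 0, 0, 0, 0, 0], "ay":[0, 0, 0, 0, 0, 0, 0, 0, 0], "az":[0, 0, 0, 0, 0, 0, 0, 0, 0], "x":[1, 0, 0, 0, 0, 0, 0, 0, 0], "y":[0, 0, 0, 0, 0, 0, 0, 0, 0], "z":[30, 35, 30, 15, 8, 5, 3, 0, 0], "jaw":[40, 40, 40, 40, 40, 40, 40, 40, 40]}' > rows.txt && python3 jog.py rows.txt
python3 -c "
from h import *
goal([513.4,177.1,80.5],12.7)"
echo '{"ax":[0, 0, 0], "ay":[0, 0, 0], "az":[0, 0, 0], "x":[0, 0, 0], "y":[0, 0, 0], "z":[2, 2, 0], "jaw":[40, 40, 40]}' > rows.txt && python3 jog.py rows.txt
```

```text
time: 7.35
tcp_pos: [513.9, 178.0, 86.0]
tcp_rot: [0.624, 0.781, 0.0, 0.0]
force: [-0.0, 0.6, -0.7]
opening: 43.4
finger_force: 51.1
t 7.35 tcp [513.9 178.   86. ] tool d [-0.8 -0.7  5.5] yaz 12.72 tilt [ 0.001  0.    -1.   ] q6 1.528 open 43.4
rz 0.0
time: 7.65
tcp_pos: [513.3, 178.0, 81.1]
tcp_rot: [0.624, 0.781, -0.0, -0.0]
force: [-0.1, 0.6, -1.2]
opening: 43.6
finger_force: 51.1
```

```bash
echo '{"ax":[0, 0], "ay":[0, 0], "az":[0, 0], "x":[0, 0], "y":[0, 0], "z":[1, 0], "jaw":[40, 40]}' > rows.txt && python3 jog.py rows.txt; echo '{"ax":[0, 0], "ay":[0, 0], "az":[0, 0], "x":[0, 0], "y":[0, 0], "z":[1, 0], "jaw":[40, 40]}' > rows.txt && python3 jog.py rows.txt
```

```text
time: 7.85
tcp_pos: [513.5, 178.0, 80.2]
tcp_rot: [0.624, 0.781, 0.0, 0.0]
force: [0.3, 0.9, -0.9]
opening: 43.4
finger_force: 51.1
time: 8.05
tcp_pos: [513.6, 178.0, 80.1]
tcp_rot: [0.624, 0.781, 0.0, 0.0]
force: [-2.8, -0.1, 6.6]
opening: 43.4
finger_force: 51.6
```

Contact with the board shows as 6.6 N at the expected height, so I'm releasing and rising.

```bash
echo '{"ax":[0, 0, 0, 0, 0, 0, 0, 0, 0, 0], "ay":[0, 0, 0, 0, 0, 0, 0, 0, 0, 0], "az":[0, 0, 0, 0, 0, 0, 0, 0, 0, 0], "x":[0, 0, 0, 0, 0, 0, 0, 0, 0, 0], "y":[0, 0, 0, 0, 0, 0, 0, 0, 0, 0], "z":[0, 0, 0, 0, 0, -10, -40, -40, -40, -10], "jaw":[50, 70, 85, 85, 85, 85, 85, 85, 85, 85]}' > rows.txt && python3 jog.py rows.txt
echo '{"ax":[0, 0, 0, 0, 0, 0, 0], "ay":[0, 0, 0, 0, 0, 0, 0], "az":[0, 0, 0, 0, 0, 0, 0], "x":[-40, -50, -40, -10, 0, 0, 0], "y":[0, 0, 0, 0, 0, 0, 0], "z":[0, 0, 0, 0, 0, 0, 0], "jaw":[85, 85, 85, 85, 85, 85, 85]}' > rows.txt && python3 jog.py rows.txt
python3 - <<'E'
from h import *
s,T,W=wrist("w2"); H=hsv(s)
m=(H[...,0]<14)&(H[...,1]>170)&(H[...,2]>70)&(abs(W[...,2]-106)<7)&(np.hypot(W[...,0]-543,W[...,1]-40)<45)
P=W[m];st("knob",P);print(cv2.minAreaRect(P[:,:2].astype(np.float32)))
E
python3 -c "
from h import *
goal([544,40,85])"
```

```text
time: 9.05
tcp_pos: [514.8, 178.3, 224.5]
tcp_rot: [0.624, 0.781, 0.003, 0.002]
force: [-0.0, 0.1, 0.8]
opening: 84.9
finger_force: 0.0
time: 9.75
tcp_pos: [544.0, 42.6, 219.4]
tcp_rot: [0.624, 0.782, 0.0, -0.0]
force: [0.5, -0.4, -0.2]
opening: 85.2
finger_force: 0.0
knob 1145 med [542.8  39.4 108.9] 5% [518.8  30.5 100.7] 95% [571.2  45.8 110.5]
((545.2939453125, 37.147605895996094), (14.395485877990723, 57.0523681640625), 84.32727813720703)
t 9.8 tcp [544.   42.7 219.4] tool d [ -2.6  -0.6 134.4] yaz 12.81 tilt [ 0.  0. -1.] q6 1.272 open 85.0
```

View pics/w2.png

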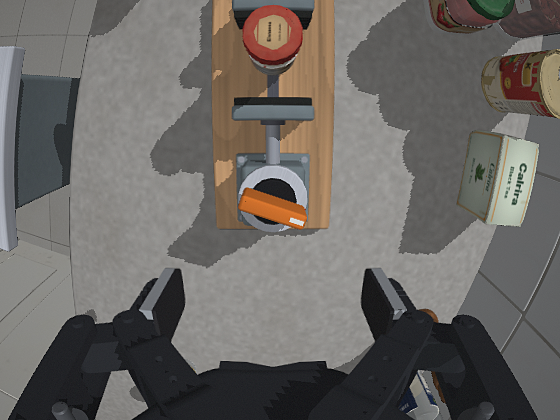

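The jar stands upright at (272,35) near the fixed jaw, and the knob bar is at (273,208) with its white mark to the right. The knob rectangle of 57 x 14 mm matches, with its axis at about (545,38.3) and the bar at -5.7° azimuth.

```bash
echo '{"ax":[0, 0, 0, 0, 0, 0, 0, 0, 0, 0], "ay":[0, 0, 0, 0, 0, 0, 0, 0, 0, 0], "az":[-0.14, -0.14, -0.14, -0.14, -0.14, -0.14, -0.14, -0.14, -0.13, 0], "x":[-4, 0, 0, 0, 0, 0, 0, 0, 0, 0], "y":[0, 0, 0, 0, 0, 0, 0, 0, 0, 0], "z":[0, 0, 0, 0, 0, 0, 0, 0, 0, 0], "jaw":[45, 45, 45, 45, 45, 45, 45, 45, 45, 45]}' > rows.txt && python3 jog.py rows.txt
echo '{"ax":[0, 0, 0, 0], "ay":[0, 0, 0, 0], "az":[0, 0, 0, 0], "x":[0, 0, 0, 0], "y":[0, 0, 0, 0], "z":[30, 30, 0, 0], "jaw":[45, 45, 45, 45]}' > rows.txt && python3 jog.py rows.txt
python3 -c "
from h import *
goal([545,38.3,85.3],84.3)"
```

```text
time: 10.8
tcp_pos: [545.0, 38.6, 219.4]
tcp_rot: [0.048, 0.999, 0.0, 0.0]
force: [0.3, 0.2, -0.7]
opening: 44.6
finger_force: 0.0
time: 11.2
tcp_pos: [545.1, 38.0, 159.8]
tcp_rot: [0.05, 0.999, 0.0, -0.0]
force: [0.3, 0.1, 1.3]
opening: 45.2
finger_force: 0.0
t 11.2 tcp [545.1  38.  159.8] tool d [ 0.   0.3 74.5] yaz 84.26 tilt [-0.001  0.    -1.   ] q6 0.016 open 45.2
rz -0.001
```

```bash
echo '{"ax":[0, 0, 0, 0, 0, 0], "ay":[0, 0, 0, 0, 0, 0], "az":[0, 0, 0, 0, 0, 0], "x":[0, 0, 0, 0, 0, 0], "y":[0, 0, 0, 0, 0, 0], "z":[30, 25, 12, 7, 0, 0], "jaw":[45, 45, 45, 45, 45, 45]}' > rows.txt && python3 jog.py rows.txt 50
echo '{"ax":[0, 0, 0, 0, 0, 0], "ay":[0, 0, 0, 0, 0, 0], "az":[0, 0, 0, 0, 0, 0], "x":[0, 0, 0, 0, 0, 0], "y":[0, 0, 0, 0, 0, 0], "z":[0, 0, 0, 0, 0, 0], "jaw":[20, 10, 10, 10, 10, 10]}' > rows.txt && python3 jog.py rows.txt 70
python3 -c "
from h import *
from plant import robot
goal([545,38.3,85.3],84.3); print(robot.state()['ft_torque'])"
```

```text
time: 11.8
tcp_pos: [545.9, 37.5, 86.5]
tcp_rot: [0.049, 0.999, -0.0, 0.001]
force: [-0.3, -0.5, 0.8]
opening: 45.0
finger_force: 0.0
time: 12.4
tcp_pos: [545.6, 37.2, 86.2]
tcp_rot: [0.049, 0.999, -0.0, 0.001]
force: [-1.6, -2.1, 5.5]
opening: 12.4
finger_force: 68.5
t 12.4 tcp [545.6  37.2  86.2] tool d [0.7 1.  0.9] yaz 84.33 tilt [ 0.001 -0.001 -1.   ] q6 0.014 open 12.4
rz 0.0
[-0.32369354  0.28561744 -0.00848713]
```

```bash
echo '{"ax":[0, 0, 0, 0, 0, 0, 0], "ay":[0, 0, 0, 0, 0, 0, 0], "az":[0.05, 0.1, 0.1, 0.1, 0.1, 0.05, 0], "x":[0, 0, 0, 0, 0, 0, 0], "y":[0, 0, 0, 0, 0, 0, 0], "z":[0, 0, 0, 0, 0, 0, 0], "jaw":[10, 10, 10, 10, 10, 10, 10]}' > rows.txt && python3 jog.py rows.txt
python3 - <<'E'
from h import *
from plant import robot
goal([545,38.3,85.3],84.3); print(robot.state()['ft_torque'],robot.state()['force'])
s,T,W=wrist()
import cv2; m=box(W,180,370,40,170)
for r in range(0,1): pass
P=W[(abs(W[...,2]-69)<4)&m&(hsv(s)[...,1]<90)]; b=np.array([526,122]);a=np.radians(12.7)
yb=(P[:,:2]-b)@[-np.sin(a),np.cos(a)]; print(np.histogram(yb,bins=np.arange(-60,100,8)))
cv2.imwrite("pics/w3.png",s["pixels"][:,:,::-1])
E
```

```text
time: 13.1
tcp_pos: [545.5, 37.0, 86.2]
tcp_rot: [0.296, 0.955, -0.0, 0.001]
force: [-1.6, -2.1, 5.3]
opening: 12.6
finger_force: 68.6
t 13.1 tcp [545.5  37.   86.2] tool d [1.2 0.8 0.9] yaz 55.56 tilt [ 0.001 -0.001 -1.   ] q6 0.516 open 12.6
rz -0.502
[-0.53432411  0.3231669  -0.12058347] [-1.58226195 -2.1151888   5.34809384]
(array([  0,   0,   0,   0,   0,   0, 189, 705, 387,  98,   0,   0,   0,
         0,   0,   0,   0,   0,   0]), array([-60, -52, -44, -36, -28, -20, -12,  -4,   4,  12,  20,  28,  36,
        44,  52,  60,  68,  76,  84,  92]))
```

View pics/w3.png

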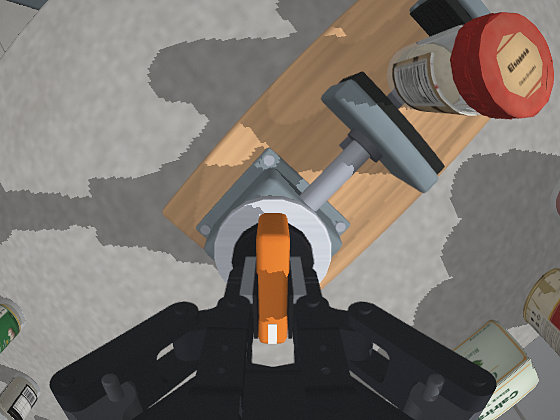

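The knob and collar turn together, with 0.12 N m on the screw. The jar stands at (460,70) and the jaw is advancing. Carrying on.

```bash
echo '{"ax":[0, 0, 0, 0, 0, 0, 0, 0, 0, 0], "ay":[0, 0, 0, 0, 0, 0, 0, 0, 0, 0], "az":[0.1, 0.1, 0.1, 0.1, 0.1, 0.1, 0.1, 0.1, 0.1, 0.1], "x":[0, 0, 0, 0, 0, 0, 0, 0, 0, 0], "y":[0, 0, 0, 0, 0, 0, 0, 0, 0, 0], "z":[0, 0, 0, 0, 0, 0, 0, 0, 0, 0], "jaw":[10, 10, 10, 10, 10, 10, 10, 10, 10, 10]}' > rows.txt && python3 jog.py rows.txt
echo '{"ax":[0, 0, 0, 0, 0], "ay":[0, 0, 0, 0, 0], "az":[0.08, 0.08, 0.08, 0.08, 0], "x":[0, 0, 0, 0, 0], "y":[0, 0, 0, 0, 0], "z":[0, 0, 0, 0, 0], "jaw":[10, 10, 10, 10, 10]}' > rows.txt && python3 jog.py rows.txt
python3 - <<'E'
from h import *
from plant import robot
goal([545,38.3,85.3],84.3); print(robot.state()['ft_torque'],robot.state()['force'])
s=robot.snapshot("side"); cv2.imwrite("pics/s3.png",cv2.resize(s["pixels"][200:380,200:360,::-1],None,fx=3.3,fy=3.3))
E
```

```text
time: 14.15
tcp_pos: [545.1, 36.7, 86.2]
tcp_rot: [0.719, 0.696, -0.0, 0.001]
force: [-3.4, -4.7, 7.3]
opening: 12.7
finger_force: 68.7
time: 14.65
tcp_pos: [544.9, 36.8, 86.2]
tcp_rot: [0.82, 0.573, -0.0, 0.001]
force: [-3.7, -3.8, 6.3]
opening: 12.4
finger_force: 68.9
t 14.65 tcp [544.9  36.8  86.2] tool d [ 1.5 -0.5  0.9] yaz -20.13 tilt [ 0.    -0.002 -1.   ] q6 1.837 open 12.4
rz -1.823
[-0.82582517  0.81624106 -0.14055439] [-3.7458607  -3.81119295  6.34886494]
```

View pics/s3.png

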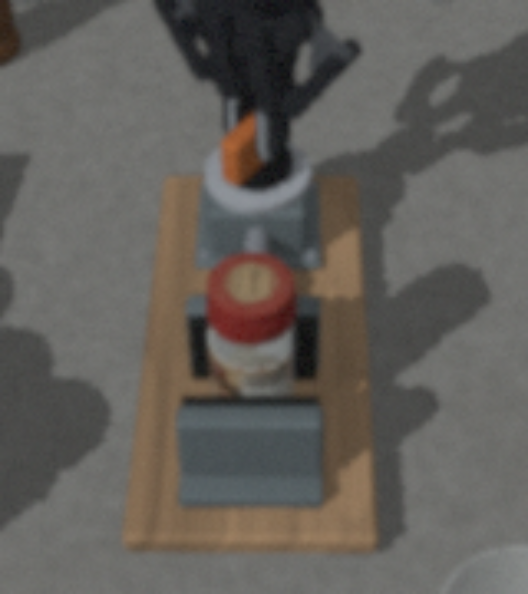

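The jar is upright between the two jaws, nearly gripped (cap at (252,295) in the crop), with the screw at about 2.14. From here I use small strokes and watch the torque.

```bash
T='from h import *
from plant import robot
goal([545,38.3,85.3],84.3); print("TORQUE",robot.state()["ft_torque"][2])'
echo '{"ax":[0, 0], "ay":[0, 0], "az":[0.05, 0.05], "x":[0, 0], "y":[0, 0], "z":[0, 0], "jaw":[10, 10]}' > rows.txt && python3 jog.py rows.txt; python3 -c "$T"
echo '{"ax":[0, 0], "ay":[0, 0], "az":[0.05, 0.05], "x":[0, 0], "y":[0, 0], "z":[0, 0], "jaw":[10, 10]}' > rows.txt && python3 jog.py rows.txt | grep force; python3 -c "$T"
echo '{"ax":[0], "ay":[0], "az":[0.05], "x":[0], "y":[0], "z":[0], "jaw":[10]}' > rows.txt && python3 jog.py rows.txt| grep force; python3 -c "$T"
```

```text
time: 14.9
tcp_pos: [544.9, 36.8, 86.2]
tcp_rot: [0.847, 0.531, -0.0, 0.001]
force: [-5.1, -4.1, 7.4]
opening: 12.5
finger_force: 68.7
t 14.9 tcp [544.9  36.8  86.2] tool d [ 1.4 -0.6  0.9] yaz -25.8 tilt [ 0.    -0.002 -1.   ] q6 1.936 open 12.5
rz -1.922
TORQUE 0.1729267226761495
force: [-4.5, -3.9, 7.7]
finger_force: 68.9
t 15.1 tcp [544.9  36.8  86.2] tool d [ 1.4 -0.7  0.9] yaz -31.54 tilt [ 0.    -0.002 -1.   ] q6 2.036 open 12.8
rz -2.022
TORQUE 0.11905907334178772
force: [-3.7, -3.5, 8.3]
finger_force: 68.9
t 15.2 tcp [544.9  36.8  86.2] tool d [ 1.3 -0.7  0.9] yaz -34.4 tilt [ 0.    -0.002 -1.   ] q6 2.086 open 12.1
rz -2.072
TORQUE 0.22275631149776903
```

```bash
T='from h import *
from plant import robot
print("q6",robot.state()["q"][5],"TORQUE",robot.state()["ft_torque"][2])'
for i in 1; do echo '{"ax":[0], "ay":[0], "az":[0.04], "x":[0], "y":[0], "z":[0], "jaw":[10]}' > rows.txt && python3 jog.py rows.txt| grep force; python3 -c "$T"
echo '{"ax":[0], "ay":[0], "az":[0.04], "x":[0], "y":[0], "z":[0], "jaw":[10]}' > rows.txt && python3 jog.py rows.txt| grep force; python3 -c "$T"
echo '{"ax":[0], "ay":[0], "az":[0.04], "x":[0], "y":[0], "z":[0], "jaw":[10]}' > rows.txt && python3 jog.py rows.txt| grep force; python3 -c "$T"; done
python3 - <<'E'
from plant import robot
import cv2
s=robot.snapshot("side"); cv2.imwrite("pics/s4.png",cv2.resize(s["pixels"][200:380,200:360,::-1],None,fx=3.3,fy=3.3))
E
```

```text
force: [-4.0, -3.7, 7.7]
finger_force: 68.9
q6 2.125620262901423 TORQUE 0.25197350660704665
force: [-5.2, -3.7, 7.9]
finger_force: 68.9
q6 2.165249468599629 TORQUE 0.2717664812750311
force: [-5.2, -2.5, 8.2]
finger_force: 68.9
q6 2.2052125798943862 TORQUE 0.29998525510560664
```

```bash
T='from h import *
from plant import robot
print("q6",robot.state()["q"][5],"TORQUE",robot.state()["ft_torque"][2])'
for i in 1; do echo '{"ax":[0], "ay":[0], "az":[0.04], "x":[0], "y":[0], "z":[0], "jaw":[10]}' > rows.txt && python3 jog.py rows.txt| grep force; python3 -c "$T"
echo '{"ax":[0], "ay":[0], "az":[0.04], "x":[0], "y":[0], "z":[0], "jaw":[10]}' > rows.txt && python3 jog.py rows.txt| grep force; python3 -c "$T"
echo '{"ax":[0], "ay":[0], "az":[0.04], "x":[0], "y":[0], "z":[0], "jaw":[10]}' > rows.txt && python3 jog.py rows.txt| grep force; python3 -c "$T"
echo '{"ax":[0], "ay":[0], "az":[0.04], "x":[0], "y":[0], "z":[0], "jaw":[10]}' > rows.txt && python3 jog.py rows.txt| grep force; python3 -c "$T"; done
python3 - <<'E'
from h import *
s,T,W=wrist("w5")
E
```

```text
force: [-4.5, -4.3, 7.5]
finger_force: 68.9
q6 2.2441684446634307 TORQUE 0.30133944705923704
force: [-5.4, -4.3, 7.7]
finger_force: 68.9
q6 2.2851375355278285 TORQUE 0.29377661798451665
force: [-4.7, -3.6, 8.3]
finger_force: 68.9
q6 2.3251814323932765 TORQUE 0.33449781288520714
force: [-4.4, -3.7, 8.0]
finger_force: 68.9
q6 2.3652070796097786 TORQUE 0.29215123143672805
```

View pics/w5.png

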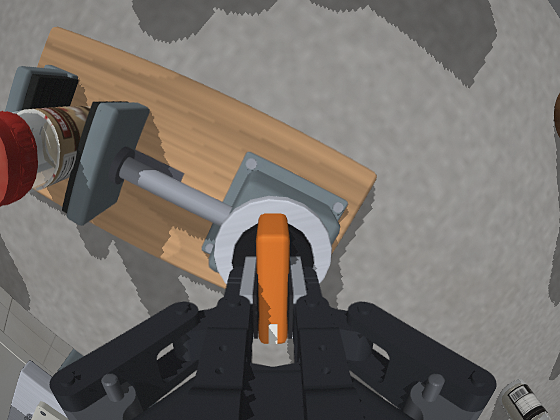

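The torque has levelled at 0.30 N m while the bar keeps turning with the fingers, so the limiter is slipping, by about 0.16 rad so far. The jaw is pressed to the jar at (90,150). One small extra turn, then release and retreat.

```bash
echo '{"ax":[0, 0, 0], "ay":[0, 0, 0], "az":[0.05, 0.05, 0], "x":[0, 0, 0], "y":[0, 0, 0], "z":[0, 0, 0], "jaw":[10, 10, 10]}' > rows.txt && python3 jog.py rows.txt; python3 -c "
from plant import robot
print(robot.state()['ft_torque'][2])"
echo '{"ax":[0, 0, 0, 0, 0, 0, 0, 0, 0, 0], "ay":[0, 0, 0, 0, 0, 0, 0, 0, 0, 0], "az":[0, 0, 0, 0, 0, 0, 0, 0, 0, 0], "x":[0, 0, 0, 0, 0, 0, 0, 0, 0, 0], "y":[0, 0, 0, 0, 0, 0, 0, 0, 0, 0], "z":[0, 0, 0, 0, -20, -40, -40, -20, 0, 0], "jaw":[20, 40, 40, 40, 40, 40, 40, 40, 40, 40]}' > rows.txt && python3 jog.py rows.txt
python3 - <<'E'
from h import *
s,T,W=wrist("w6"); H=hsv(s)
m=(H[...,0]<14)&(H[...,1]>170)&(H[...,2]>70)&(abs(W[...,2]-106)<7)&(np.hypot(W[...,0]-543,W[...,1]-40)<45)
P=W[m];print(cv2.minAreaRect(P[:,:2].astype(np.float32))); goal([545,38,85])
E
```

```text
time: 16.3
tcp_pos: [544.7, 36.9, 86.2]
tcp_rot: [0.957, 0.291, -0.0, 0.001]
force: [-4.5, -2.8, 8.4]
opening: 12.6
finger_force: 69.0
0.09944949081648921
time: 17.3
tcp_pos: [545.2, 37.6, 205.0]
tcp_rot: [0.956, 0.292, 0.0, 0.0]
force: [-0.5, 1.0, -1.1]
opening: 40.4
finger_force: 0.0
((545.6179809570312, 37.36571502685547), (57.24242401123047, 13.787049293518066), 37.60698699951172)
t 17.35 tcp [544.8  37.6 204.3] tool d [ 5.000e-01 -1.000e-01  1.193e+02] yaz -56.03 tilt [-0.001  0.    -1.   ] q6 2.464 open 39.9
```

View pics/w6.png

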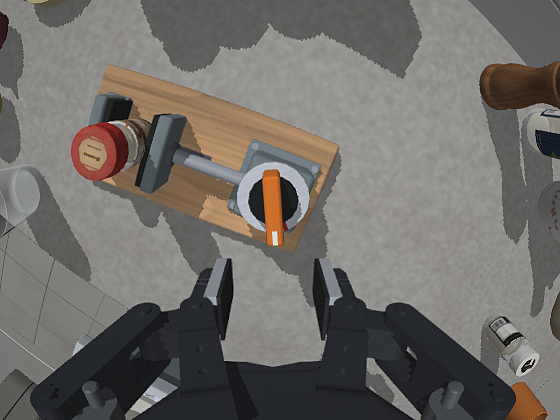

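The jar is upright and clamped, the fingers are clear of the knob, and the red collar mark shows at (287,225) beside the white mark at (275,237). I'll measure the slip from those marks and check the bystanders.

Run:
```python
from h import *
from plant import robot
s,T,W=wrist(); H=hsv(s); d=W[...,:2]-[545,38]; r=np.hypot(d[...,0],d[...,1])
m=((H[...,0]<8)|(H[...,0]>172))&(H[...,1]>100)&(abs(W[...,2]-70)<12)&(r<40)
P=d[m]; print("red",m.sum(),np.degrees(np.arctan2(*P.mean(0)[::-1])) if m.any() else None, np.argwhere(m).mean(0))
m=(H[...,1]<60)&(H[...,2]>120)&(abs(W[...,2]-107)<6)&(r<40)
P=d[m]; print("white",m.sum(),np.degrees(np.arctan2(*P.mean(0)[::-1])))
s=robot.snapshot("side"); W=world(s)
for k,b in dict(b=(320,348,155,205),c=(296,325,132,180),a=(255,300,255,330)).items():
    P=W[box(W,*b)&(W[...,2]>20)]; P=P[P[:,2]>(100 if k!='a' else 118)]; st(k,P)
```

```text
red 29 -122.11102680206668 [226.10344828 285.10344828]
white 67 -139.91212951299454
b 111 med [ 473.4 -271.8  103.7] 5% [ 455.8 -291.7  101. ] 95% [ 490.7 -257.1  105.6]
c 132 med [ 554.7 -375.2  107.9] 5% [ 497.8 -405.9  100.9] 95% [574.8  86.4 300.8]
a 468 med [510.  185.9 123.2] 5% [491.1 165.1 119.1] 95% [529.3 203.5 125. ]
```

```bash
python3 -c "
from plant import robot
print(robot.finish_job())"
```

```text
the job is handed in; nothing more can be done
None
```

The red-capped jar is clamped upright between the jaws, the knob slipped by about 0.3 rad (limit 0.8), the other two jars are where they were, and I handed the job in at about 17 s; no verdict came back.

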